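# Slant the rolling pin out from under the caddy's hoods

## Task

First clear the salt shaker out of the wooden caddy: stand it upright on the free part of the narrow raised spice step and let go of it. Then take the rolling pin, which is longer than the caddy's mouth, out by slanting it out from under the fixed hoods, and finish while holding it still and level in the gripper, the whole pin at least 15 cm above the worktop and touching nothing else. Do not tip the shaker over, and leave the spice jars and the other things on the worktop where they are.

Things in the scene. Friction and masses are not known exactly. Their poses are not given: they have to be found in the camera images.
- caddy: Light wooden caddy, fixed to the worktop, 142 mm (its x) by 318 mm (its y) by 64 mm high. Origin: centre of its underside; z up. Floor 5 mm thick; inside 130 mm wide (x) and 306 mm long (y, from -153 to +153 mm). The two long side walls are 6 mm thick and 42 mm high. Both ends are covered by fixed hoods (see hood_a, hood_b).
- hood_a (a point): Middle of the inner edge of the hood over the caddy's -y end (caddy y = -107 mm), on the hood's underside, 60 mm above the worktop. The hood is 4 mm thick, flat, closed at the sides, and covers the inside from this edge to the end wall, 46 mm.
- hood_b (a point): The same for the hood at the caddy's +y end (caddy y = +107 mm). The open mouth between the two hoods is 214 mm long.
- rails (a point): Point on the caddy floor midway between two low rails (4 mm high, 3 mm thick, at caddy x = -32 and -4 mm, from y = -100 to +100 mm) that keep the pin from rolling.
- rolling_pin: Loose dark wooden rolling pin, 240 mm long, 0.1 to 0.2 kg, lying between the rails, parallel to the caddy's y, up to 20 mm off centre, axis 22 mm above the worktop. Origin: on its axis at mid-length (centre of mass); its y runs along it. 34 mm thick over the middle 140 mm, ends 20 mm. Slid lengthwise until one end is clear of its hood (the other going deeper), it can be slanted out.
- pin_end_a (a point): Centre of the pin's end at its -y.
- pin_end_b (a point): Centre of the pin's end at its +y.
- salt_shaker: Loose salt shaker, clear and grey with a light grey domed cap, 44 mm across and 90 mm high, standing upright on the caddy floor in the mouth beside the pin (at about caddy x = +35 mm). Origin: centre of its underside; z up. It stands too high for a gripper to take the pin beside it.
- spice_step: Narrow raised wooden step, fixed to the worktop: a plank 240 mm long (its x), 56 mm wide (its y), with its top 60 mm above the worktop. Origin: centre of its underside on the worktop; z up. The two spice jars stand on its +x half; its -x half is free.
- step_free (a point): Point on the step's top in the middle of the free part (step x = -60 mm, y = 0).
- spice_a: Spice jar with red cap, 45 mm across, 106 mm high, on the step at about step x = +33 mm. Origin: centre of its underside. Leave alone.
- spice_b: Spice jar with red cap, 45 mm across, 106 mm high, on the step at about step x = +86 mm. Origin: centre of its underside. Leave alone.
- mug: Green and white mug, 78 x 109 x 101 mm, left of the caddy. Origin: centre of its underside. Leave alone.
- tomato_tin: Low tin, 75 mm across, 58 mm high, left of the caddy. Origin: centre of its underside. Leave alone.
- onion: Onion, about 75 mm, far left. Origin: its underside. Leave alone.
- tea_box: Red tea carton, 61 x 69 x 154 mm, far left. Origin: centre of its underside. Leave alone.

How it is judged:
By the outcome, as a careful person would: the job done as asked, in the order asked, and still so for the second after the job is handed in, while the arm keeps its last pose, push and grip.
It also fails if it takes over 64 s, if anything falls off the work surface, if the arm or the gripper's body presses on something with over 40 N, if the wrist force passes 120 N, or if a joint passes its speed limit or range.

## Robot

A 6-joint arm with a two-finger parallel gripper is mounted at the origin on a cart in front of the work surface, level with it; the furniture and walls round the work are solid. World frame = base frame: x ahead of the robot, y to its left, z up, the work surface at z = 0. Lengths are in m, angles in rad, forces in N, time in s.
With the tool pointing down it reaches from about 0.3 to 0.825 m from the base axis. Payload 5.4 kg.
Tool frame: the origin (TCP) lies at the very end of the fingers, on their centre line; the grasp point (between the pads) lies 19 mm behind it; z points along the fingers, y is the line along which they close (so a half turn about z gives the same grasp; the last joint's range is limited). The gripper opens to 92 mm and grips with 3 to 60 N. Pads are 20 mm wide; open, the fingers measure 128 mm over their backs; the gripper's body (75 mm by 189 mm) begins 69 mm behind the grasp point.
Start: joints at [0.954, 0.158, 1.597, -0, 1.386, -0.21], TCP at [0.228, 0.528, 0.215] pointing down, gripper open.
Joint ranges: [-2.91, 2.91], [-0.94, 2.29], [0.18, 2.7], [-1.29, 4.43], [0.17, 2.64], [-3, 3]. Speed limits (rad/s): [2.57, 2.57, 3.14, 3.14, 3.14, 3.14].

## Interface

Orientations are given as a rotation vector (axis times angle).
In Python, from workcell import bot gives the robot as it stands. Calls block until the motion is done:
- bot.goto(position, orientation): joint-space move of the TCP to a pose.
- bot.line_to(position, rot=None, max_speed=0.15): straight line of the TCP; rot=None keeps the orientation; max_speed is the mean speed in m/s.
- bot.set_joints(angles): joint-space move.
- bot.set_gripper(opening, newtons=None): opening from 0.0 (shut) to 1.0 (fully open); newtons is the grip in N (None keeps the last); returns when the fingers have stopped.
- bot.hold(seconds).
- bot.inverse_kinematics(position, orientation): joint angles nearest the present ones, or None.
- bot.read_camera(name): name is "scene" or "top" or "wrist"; returns a dict with "pixels" (420x560x3 uint8, blue, green, red), "fx", "fy", "cx", "cy" (pixels), "R" (3x3) and "t" (3): a world point X has camera coordinates R X + t. Camera axes: x right, y down, z forward; pixel columns grow to the right and rows downward; lengths in m; the calibration is good to about 2 mm. A picture is of the moment at which its call begins. There is no depth.
A pose or a line that the arm cannot do raises bot.MotionError and nothing moves.
- bot.job_done(): hands the job in; it is judged then, once.
Readings, each from a call of its own:
- bot.current_clock(): time.
- bot.current_joints(): joint angles.
- bot.current_joint_vel(): joint speeds.
- bot.current_effort(): joint torques, N m.
- bot.current_ee_pos(): TCP position.
- bot.current_tool_rot(): TCP orientation.
- bot.current_contact_force(): force on the tool from outside, world axes, zero at the start.
- bot.current_ft_torque(): the same for the moment, N m.
- bot.current_opening(): opening from 0.0 (shut) to 1.0 (fully open).
- bot.current_grip_force(): force on a finger pad.
Only numpy, scipy, OpenCV 4.12 (cv2) and the standard library are available. Lean on these libraries where they do the work, as an engineer would, in place of code of your own. Each camera call takes 0.05 s, during which the arm holds its last target. There are 200 camera calls.

## Working session

There is one attempt and no reset: what is moved stays moved. The work goes in short steps, each a Python script; the robot and the scene stay as the last script left them, time stands still between calls to the robot, and variables do not carry over. Pictures are saved under pics/ and viewed, at most 10 in all, crops included, and the job is handed in when it is done.

```bash
mkdir -p pics; ls
python3 - <<'E'
from workcell import bot
import cv2,numpy as np,pickle
d={}
for n in ("scene","top"):
    c=bot.read_camera(n); d[n]=c; cv2.imwrite(f"pics/{n}0.png",c["pixels"])
    print(n,c["fx"],c["fy"],c["cx"],c["cy"],np.round(c["R"],3).tolist(),np.round(c["t"],3), np.round(-c["R"].T@c["t"],3))
pickle.dump(d,open("c0.pkl","wb"))
print(bot.current_clock(),bot.current_tool_rot())
E
```

```text
pics
scene 517.7874929939159 517.7874929939159 275.6305794450477 204.1778753727485 [[0.466, -0.885, -0.021], [-0.478, -0.231, -0.848], [0.745, 0.405, -0.53]] [-0.072  0.333  1.196] [-0.699 -0.471  0.915]
top 408.7234579368442 408.7234579368442 283.76015718022506 205.32863134364018 [[-0.016, -1.0, -0.02], [-0.991, 0.019, -0.129], [0.13, 0.018, -0.991]] [0.194 0.496 1.329] [0.323 0.16  1.386]
0.1 [-6.34440054e-01 -3.07615739e+00  2.45291295e-03]
```

View pics/scene0.png

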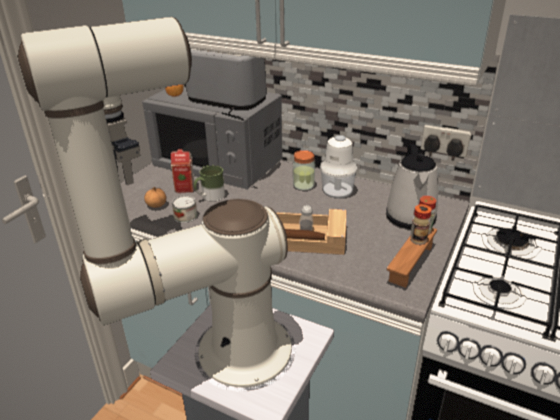

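View pics/top0.png

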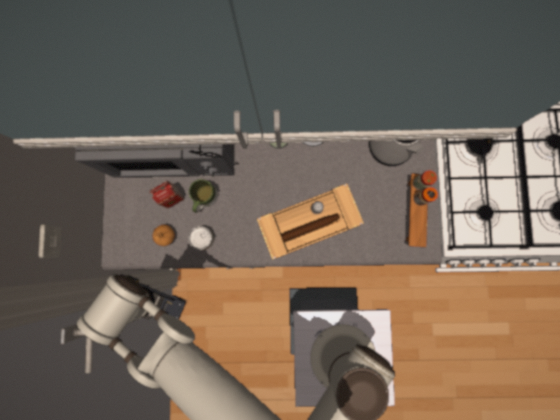

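The top view shows the caddy at (310,221), the shaker at (317,208), the dark pin from (282,236) to (340,217), and the step at (418,215) with its jars at the upper end. Next I'll segment them.

```bash
cat > h.py <<'E'
import cv2,numpy as np,pickle
def ray(c,u,v,z):
    d=c["R"].T@np.array([(u-c["cx"])/c["fx"],(v-c["cy"])/c["fy"],1.]); o=-c["R"].T@c["t"]
    return o+d*(z-o[2])/d[2]
def proj(c,X):
    p=c["R"]@np.asarray(X)+c["t"]; return np.array([c["fx"]*p[0]/p[2]+c["cx"],c["fy"]*p[1]/p[2]+c["cy"]])
def tri(c1,p1,c2,p2):
    A=[];b=[]
    for c,p in((c1,p1),(c2,p2)):
        o=ray(c,*p,2.);d=ray(c,*p,0.)-o;d/=np.linalg.norm(d);M=np.eye(3)-np.outer(d,d);A.append(M);b.append(M@o)
    return np.linalg.lstsq(np.vstack(A),np.hstack(b),rcond=None)[0]
E
python3 - <<'E'
from h import *
d=pickle.load(open("c0.pkl","rb"));c=d["top"];im=c["pixels"]
a=cv2.resize(im[165:275,235:445],None,fx=3.8,fy=3.8,interpolation=cv2.INTER_CUBIC)
cv2.imwrite("pics/topcrop.png",a)
hsv=cv2.cvtColor(im,cv2.COLOR_BGR2HSV)
for u,v in((265,240),(350,200),(310,228),(317,208),(418,235),(429,178),(300,215)):print((u,v),hsv[v,u])
E
```

```text
(265, 240) [ 17 111 191]
(350, 200) [ 15 133 219]
(310, 228) [ 12 176  87]
(317, 208) [ 14  32 177]
(418, 235) [ 13 174 171]
(429, 178) [ 10 195 158]
(300, 215) [ 15 134 211]
```

View pics/topcrop.png

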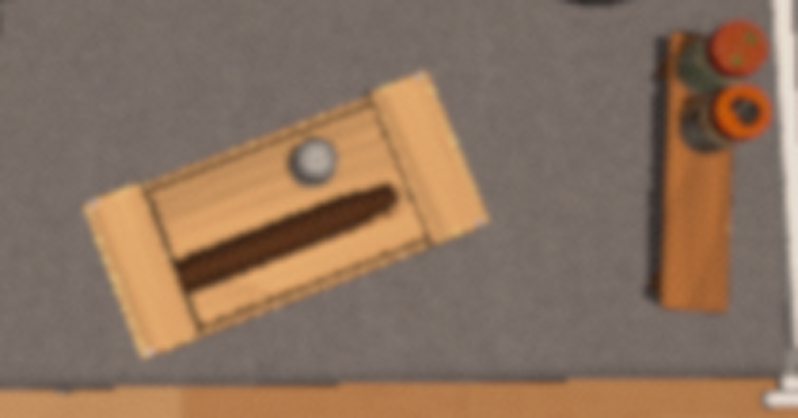

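Run:
```python
from h import *
d=pickle.load(open("c0.pkl","rb"));c=d["top"];im=c["pixels"]
S=4;big=cv2.resize(im,None,fx=S,fy=S,interpolation=cv2.INTER_CUBIC);hsv=cv2.cvtColor(big,cv2.COLOR_BGR2HSV)
full=lambda p:((np.asarray(p,float)+.5)/S-.5)
def blob(lo,hi,box):
    m=cv2.inRange(hsv,lo,hi);k=np.zeros_like(m);u0,v0,u1,v1=[S*b for b in box];k[v0:v1,u0:u1]=m[v0:v1,u0:u1]
    k=cv2.morphologyEx(k,cv2.MORPH_OPEN,np.ones((5,5)))
    return max(cv2.findContours(k,cv2.RETR_EXTERNAL,cv2.CHAIN_APPROX_NONE)[0],key=cv2.contourArea)
def world(ct,z):return np.array([ray(c,*full(p),z)[:2] for p in ct.reshape(-1,2)],np.float32)
def rep(n,w):
    r=cv2.minAreaRect(w);print(n,np.round(r[0],4),np.round(r[1],4),round(r[2],2),np.round(cv2.boxPoints(r),4).tolist())
cad=blob((8,85,70),(25,255,255),(250,175,370,264));w=world(cad,.064)
# caddy extremes / corner approx
h=cv2.convexHull(cad);ap=cv2.approxPolyDP(h,14,True).reshape(-1,2);print("corners",[(full(p).round(1).tolist(),ray(c,*full(p),.064)[:2].round(4).tolist()) for p in ap])
rep("caddy",w)
pin=blob((0,90,20),(16,255,130),(278,205,345,242));rep("pin",world(pin,.022))
x=full(pin.reshape(-1,2));print("pin px ext",x[x[:,0].argmin()],x[x[:,0].argmax()])
st=blob((8,120,90),(16,255,255),(405,172,428,250));
ap=cv2.approxPolyDP(cv2.convexHull(st),10,True).reshape(-1,2);print("step",[(full(p).round(1).tolist(),ray(c,*full(p),.06)[:2].round(4).tolist()) for p in ap])
m=cv2.inRange(hsv,(0,0,60),(179,75,255));k=np.zeros_like(m);k[S*198:S*217,S*308:S*326]=m[S*198:S*217,S*308:S*326]
ct=max(cv2.findContours(k,cv2.RETR_EXTERNAL,cv2.CHAIN_APPROX_NONE)[0],key=cv2.contourArea)
(u,v),r=cv2.minEnclosingCircle(ct);p=full((u,v));print("shaker",p,r/S,ray(c,*p,.085),ray(c,*p,.07))
```

```text
corners [([347.6, 184.4], [0.5607, -0.0257]), ([362.6, 222.9], [0.4335, -0.0694]), ([271.1, 257.6], [0.327, 0.2278]), ([256.9, 218.1], [0.4552, 0.2726])]
caddy [0.4438 0.1014] [0.1462 0.3213] 20.31 [[0.31949999928474426, 0.22669999301433563], [0.4309999942779541, -0.0746999979019165], [0.5680999755859375, -0.023900000378489494], [0.45660001039505005, 0.2773999869823456]]
pin [0.4275 0.0983] [0.0328 0.2059] 19.88 [[0.37709999084472656, 0.18950000405311584], [0.4471000134944916, -0.004100000020116568], [0.4779999852180481, 0.007000000216066837], [0.40799999237060547, 0.20059999823570251]]
pin px ext [280.125 232.875] [338.875 217.125]
step [([412.1, 173.1], [0.5947, -0.2389]), ([415.1, 173.6], [0.5928, -0.2486]), ([426.9, 204.6], [0.4895, -0.2806]), ([424.6, 246.4], [0.3547, -0.2651]), ([408.1, 243.9], [0.3636, -0.213])]
shaker [317.25  207.125] 5.975234031677246 [0.48496684 0.07689759 0.085     ] [0.48683899 0.07593393 0.07      ]
```

The caddy centre is about (0.442, 0.100) with yaw about 19.9°. The pin is offset about +20 mm, with its -y end clear of hood_a. The shaker is near (0.486, 0.077), and the step's free point is near (0.417, -0.246). I'll hover above the caddy and confirm with the wrist camera.

```bash
cat >> h.py <<'E'
from scipy.spatial.transform import Rotation as Ro
def rotv(yaw_deg,tilt_axis=None,tilt=0.):
    """tool down, tool y at heading yaw_deg; then world rotation tilt(deg) about tilt_axis"""
    a=np.radians(yaw_deg);y=np.array([np.cos(a),np.sin(a),0]);z=np.array([0,0,-1.]);x=np.cross(y,z)
    r=Ro.from_matrix(np.c_[x,y,z])
    if tilt_axis is not None:r=Ro.from_rotvec(np.radians(tilt)*np.asarray(tilt_axis))*r
    return r.as_rotvec()
YAW=19.9
CX=np.array([np.cos(np.radians(YAW)),np.sin(np.radians(YAW)),0]);CY=np.array([-CX[1],CX[0],0])
C0=np.array([.442,.100,0])
cad=lambda x,y,z:C0+x*CX+y*CY+np.array([0,0,z])
tocad=lambda p:np.array([(p-C0)@CX,(p-C0)@CY,p[2]])
E
python3 - <<'E'
from h import *
from workcell import bot
bot.goto([.43,.085,.30],rotv(YAW+90));bot.hold(.3)
c=bot.read_camera("wrist");pickle.dump(c,open("w1.pkl","wb"));cv2.imwrite("pics/w1.png",c["pixels"])
print(bot.current_clock(),bot.current_ee_pos(),bot.current_joints(),c["fx"],-c["R"].T@c["t"])
for y in(YAW,YAW+180):
  for t in (0,25,-25):print(y,t,bot.inverse_kinematics(cad(-.018,.02,.06),rotv(y,CX,t)))
print(bot.inverse_kinematics([.417,-.246,.09],rotv(83.5)))
E
```

```text
2.25 [0.4299596  0.08524095 0.29993777] [-8.13580289e-02 -2.54986912e-01  1.82866022e+00  3.37348334e-06
  1.56811849e+00 -1.99995579e+00] 347.5119474872921 [0.35030267 0.05813509 0.47026841]
19.9 0 [-0.01730545 -0.02317299  2.1191017   0.          1.04566394 -0.36462597]
19.9 25 [-0.29383656  0.11684875  2.04573764  0.36243628  1.27051354 -0.8005995 ]
19.9 -25 [ 0.30026262  0.0619183   2.10535587 -0.51921883  1.01743562  0.23987695]
199.9 0 [-0.01730545 -0.02317299  2.1191017   0.          1.04566394  2.77696668]
199.9 25 [-0.29383656  0.11684875  2.04573764  0.36243628  1.27051354  2.34099315]
199.9 -25 [ 0.30026262  0.0619183   2.10535587 -0.51921883  1.01743562 -2.90171571]
[-7.83233165e-01  6.15794863e-02  1.96401288e+00 -4.44089210e-16
  1.11600029e+00 -2.24058309e+00]
```

View pics/w1.png

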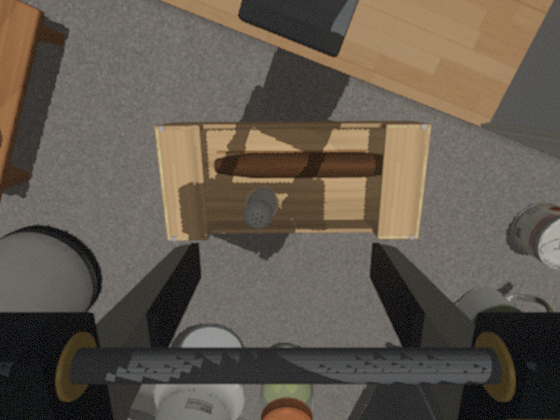

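The wrist view shows the pin from its free end at (214,164) to where it enters hood_b at (381,165). The hood_a inner edge is at column 203–208, and the shaker's cap is at (259,214) with its body up to (265,192). I'll cross-check these against the top view.

Run:
```python
from h import *
d=pickle.load(open("c0.pkl","rb"));T=d["top"];W=pickle.load(open("w1.pkl","rb"))
# hood top corners outer (z=.064) in wrist
for n,p in dict(a_near=(156,126),a_far=(167,240),b_near=(430,124),b_far=(418,238),a_in=(206,238),b_in=(377,237)).items():
    print(n,tocad(ray(W,*p,.064)).round(4))
print("pin end",tocad(ray(W,214,164,.022)).round(4),"hood_a near in",tocad(ray(W,203,125,.064)).round(4))
hsv=cv2.cvtColor(W["pixels"],cv2.COLOR_BGR2HSV)
m=cv2.inRange(hsv,(0,90,15),(16,255,110));k=np.zeros_like(m);k[148:182,209:384]=m[148:182,209:384]
k=cv2.morphologyEx(k,cv2.MORPH_OPEN,np.ones((3,3)))
ct=max(cv2.findContours(k,0,1)[0],key=cv2.contourArea);print("pin box",cv2.boundingRect(ct))
for u in(235,260,300,350):
    v=np.nonzero(k[:,u])[0];print(u,v.min(),v.max(),tocad(ray(W,u,v.mean(),.022)).round(4))
for p in((259,214),(260,212)):
    X=tri(W,p,T,(317.25,207.1));print("shaker tri",X.round(4),tocad(X).round(4),"wrist z.09",ray(W,*p,.09).round(4),"top z.09",ray(T,317.25,207.1,.09).round(4))
```

```text
a_near [-0.0685 -0.1556  0.064 ]
a_far [ 0.0725 -0.1573  0.064 ]
b_near [-0.0705  0.1576  0.064 ]
b_far [0.0701 0.1597 0.064 ]
a_in [ 0.0698 -0.1078  0.064 ]
b_in [0.0686 0.1079 0.064 ]
pin end [-0.0167 -0.1006  0.022 ] hood_a near in [-0.0696 -0.1018  0.064 ]
pin box (224, 148, 158, 30)
235 150 175 [-0.0153 -0.0733  0.022 ]
260 153 177 [-0.0153 -0.0407  0.022 ]
300 152 173 [-0.0186  0.0115  0.022 ]
350 152 176 [-0.0162  0.0767  0.022 ]
shaker tri [0.4866 0.0755 0.0764] [ 0.0335 -0.0382  0.0764] wrist z.09 [0.4823 0.074  0.09  ] top z.09 [0.4844 0.0772 0.09  ]
shaker tri [0.4875 0.0755 0.0666] [ 0.0344 -0.0385  0.0666] wrist z.09 [0.4796 0.0743 0.09  ] top z.09 [0.4844 0.0772 0.09  ]
```

Run:
```python
from h import *
from workcell import bot
R=rotv(YAW+90)
bot.set_gripper(.7)
p=cad(.0335,-.038,.15);bot.goto(p,R)
bot.line_to(cad(.0335,-.038,.040),max_speed=.12)
f0=bot.current_contact_force();print("down",f0)
bot.set_gripper(0,15);print("grip",bot.current_opening()*92,bot.current_grip_force(),bot.current_contact_force())
bot.line_to(cad(.0335,-.038,.20),max_speed=.12);print(bot.current_contact_force(),bot.current_opening()*92)
bot.goto([.417,-.246,.20],rotv(83.5));bot.hold(.2)
c=bot.read_camera("wrist");cv2.imwrite("pics/w2.png",c["pixels"]);pickle.dump(c,open("w2.pkl","wb"))
t=bot.read_camera("top");pickle.dump(t,open("t2.pkl","wb"))
print(bot.current_clock(),bot.current_ee_pos(),bot.current_opening()*92)
```

```text
down [-0.83910219  0.0676613   1.1021091 ]
grip 38.66466328127998 15.04545584670268 [ 1.55253102 -1.58143409  2.74303305]
[-0.58705056 -0.14574022 -1.50822258] 38.45394931739717
8.1167 [ 0.41733987 -0.24539203  0.20000879] 38.72722799685724
```

View pics/w2.png

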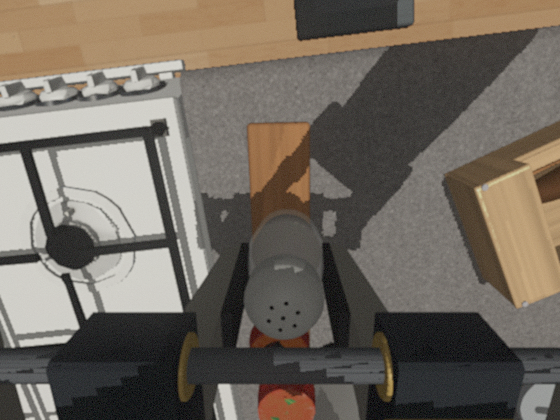

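The shaker is held upright between the fingers at (284,270). The step's near corners are at (249,124) and (311,122), and its left edge runs down to (251,225).

Run:
```python
from h import *
W=pickle.load(open("w2.pkl","rb"))
hsv=cv2.cvtColor(W["pixels"],cv2.COLOR_BGR2HSV);m=cv2.inRange(hsv,(5,110,60),(18,255,255))
L=[];Rr=[]
for v in range(135,200,5):
    u=np.nonzero(m[v,225:335])[0]+225;L.append(ray(W,u.min(),v,.06)[:2]);Rr.append(ray(W,u.max()+1,v,.06)[:2])
v=np.nonzero(m[100:180,280])[0].min()+100;E=ray(W,280,v,.06)[:2]
L=np.array(L);Rr=np.array(Rr)
for n,P in(("r(-y)",L),("l(+y)",Rr)):print(n,P[0].round(4),P[-1].round(4),np.degrees(np.polyfit(P[:,0],P[:,1],1)[0]).round(2))
print(np.linalg.norm(L-Rr,axis=1).round(4),"near end",E.round(4))
a=np.radians(-6.5);ax=np.array([np.cos(a),np.sin(a)]);m0=(L.mean(0)+Rr.mean(0))/2
print("free",(m0+ax*((E-m0)@ax+.06)).round(4))
```

```text
r(-y) [ 0.3617 -0.2703] [ 0.4162 -0.2763] -5.69
l(+y) [ 0.3677 -0.2169] [ 0.4224 -0.221 ] -4.97
[0.0537 0.0548 0.0542 0.0535 0.0537 0.054  0.0542 0.0535 0.0538 0.054
 0.0551 0.0535 0.0556] near end [ 0.3546 -0.2411]
free [ 0.4141 -0.2486]
```

Run:
```python
from h import *
from workcell import bot
R=rotv(84)
bot.line_to([.415,-.248,.105],R,max_speed=.1)
f0=bot.current_contact_force()
z=.098
while z>.092:
    bot.line_to([.415,-.248,z],max_speed=.03);f=bot.current_contact_force()-f0
    print(z,f.round(2))
    if f[2]>1.5:break
    z-=.001
bot.hold(.2);bot.set_gripper(.55);bot.hold(.2)
bot.line_to([.415,-.248,.22],max_speed=.15)
bot.goto(cad(-.017,.019,.22),rotv(YAW));bot.hold(.2)
for n in("top","wrist","scene"):
    c=bot.read_camera(n);cv2.imwrite(f"pics/{n}3.png",c["pixels"]);pickle.dump(c,open(n+"3.pkl","wb"))
a=pickle.load(open("top3.pkl","rb"))["pixels"][150:260,370:450];b=pickle.load(open("scene3.pkl","rb"))["pixels"][170:300,370:460]
cv2.imwrite("pics/chk.png",np.hstack([cv2.resize(x,(390,520),interpolation=2) for x in(a,b)]))
print(bot.current_clock(),bot.current_ee_pos())
```

```text
0.098 [-1.06 -0.13 -1.22]
0.097 [-0.01  0.66 -0.79]
0.096 [-1.84 -0.54 -0.2 ]
0.095 [-1.51  0.54  4.23]
14.1083 [0.41966104 0.11183185 0.22003012]
```

View pics/chk.png

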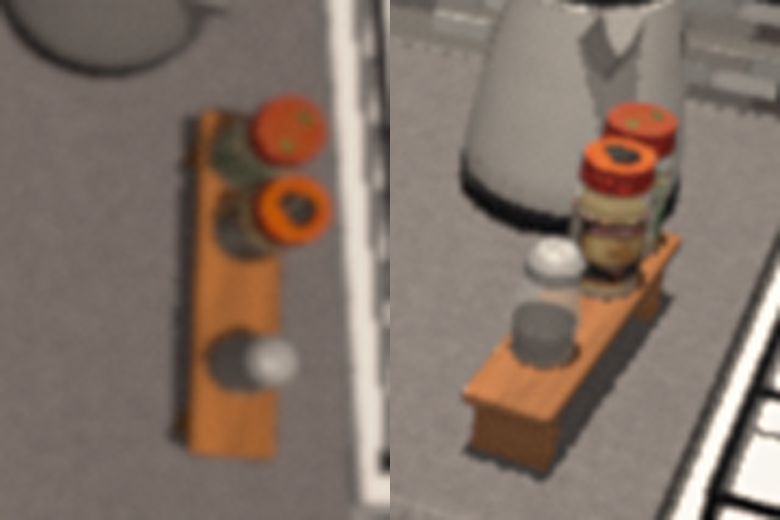

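View pics/wrist3.png

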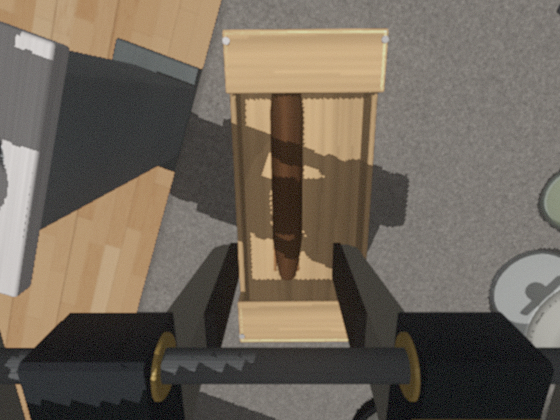

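Shaker stands upright on the step's free half (crop right at (545,330)) with jars undisturbed. In the wrist view the pin's free end is at (288,278) and its other end is under hood_b at (287,95). Next I'll grasp the pin and slant it out, keeping the +y end low under hood_b.

```bash
cat > slant.py <<'E'
from h import *
from workcell import bot
G=.0115;X=-.017
def pose(yc,zc,th):
    t=np.radians(th);n=np.sin(t)*CY+np.array([0,0,np.cos(t)])
    return cad(X,yc,zc)-G*n, rotv(YAW,CX,-th)
way=[(.0194,.026,0),(.0234,.027,0)]+[(.0234,.014+.12*np.sin(np.radians(t))+.01*np.cos(np.radians(t)),t) for t in(5,10,15,20,25)]
u=np.array([-np.cos(np.radians(25)),np.sin(np.radians(25))])
for s in(.025,.055):way.append((way[6][0]+u[0]*s,way[6][1]+u[1]*s,25))
way.append((way[-1][0],.24,25));way.append((0,.30,0))
E
python3 - <<'E'
from slant import *
print([bot.inverse_kinematics(*pose(*w)) is not None for w in way])
bot.set_gripper(.5)
bot.line_to(cad(X,.0194,.06),rotv(YAW),max_speed=.15)
bot.line_to(cad(X,.0194,.022-G),max_speed=.06)
print("down",bot.current_contact_force().round(2),bot.current_ee_pos())
bot.set_gripper(0,40);print("grip",bot.current_opening()*92,bot.current_grip_force(),bot.current_contact_force().round(2))
for w in way[:4]:
    p,r=pose(*w);bot.line_to(p,r,max_speed=.03);print(w,bot.current_contact_force().round(2),bot.current_opening()*92)
c=bot.read_camera("wrist");cv2.imwrite("pics/w4.png",c["pixels"]);print(bot.current_clock())
E
```

```text
[True, True, True, True, True, True, True, True, True, True, True]
down [0.17 0.34 0.22] [0.4197968  0.11245884 0.0107914 ]
grip 32.76328039967899 39.99102741479874 [2.11 0.57 0.43]
(0.0194, 0.026, 0) [ 0.49 -0.25 -1.74] 32.60359585092404
(0.0234, 0.027, 0) [ 0.31  0.94 -0.53] 32.57333972056922
(0.0234, np.float64(0.034420636110636435), 5) [ 0.09 -0.68 -0.94] 32.85294430876965
(0.0234, np.float64(0.04468585885015372), 10) [ 0.73 -0.06 -1.14] 32.802283804717156
18.45
```

View pics/w4.png

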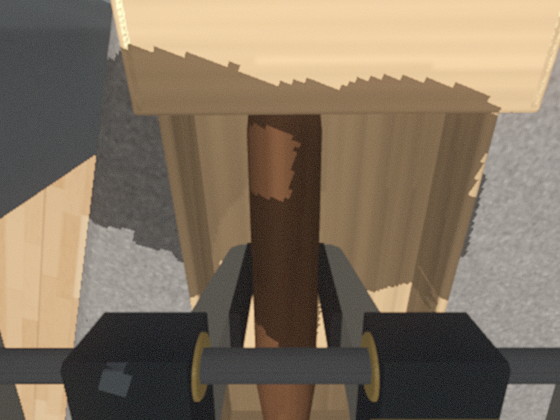

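The pin is gripped at (285,300) and runs cleanly under hood_b's edge (row 113) with no contact force, so I'll continue.

Run:
```python
from slant import *
for i,w in enumerate(way[4:]):
    p,r=pose(*w);bot.line_to(p,r,max_speed=.04 if i<3 else .08);f=bot.current_contact_force();print(np.round(w,3),f.round(2),bot.current_opening()*92)
    if np.linalg.norm(f)>10:break
bot.hold(.5)
for n in("scene","top"):
    c=bot.read_camera(n);cv2.imwrite(f"pics/{n}5.png",c["pixels"]);pickle.dump(c,open(n+"5.pkl","wb"))
a=cv2.imread("pics/scene5.png")[140:290,190:460];b=cv2.imread("pics/top5.png")[140:270,200:440]
cv2.imwrite("pics/chk5.png",np.vstack([cv2.resize(x,(540,300),interpolation=2) for x in(a,b)]))
print(bot.current_clock(),bot.current_contact_force(),bot.current_ft_torque())
```

```text
[ 0.023  0.055 15.   ] [-0.48  0.28 -2.4 ] 32.80776173452298
[ 0.023  0.064 20.   ] [-0.63  0.52 -1.17] 33.012456229804016
[2.3e-02 7.4e-02 2.5e+01] [ 0.94 -0.15 -0.94] 32.45969732520184
[1.0e-03 8.4e-02 2.5e+01] [ 0.64  0.53 -1.09] 33.0376851365103
[-0.026  0.097 25.   ] [ 0.44  0.53 -2.06] 33.053952137406405
[-0.026  0.24  25.   ] [ 0.61  0.59 -1.37] 32.811756816586495
[0.  0.3 0. ] [-0.2  -0.16 -1.77] 32.90575351130546
24.1583 [ 0.21194523  0.33477853 -1.643347  ] [-0.10843025 -0.00939789 -0.00230877]
```

View pics/chk5.png

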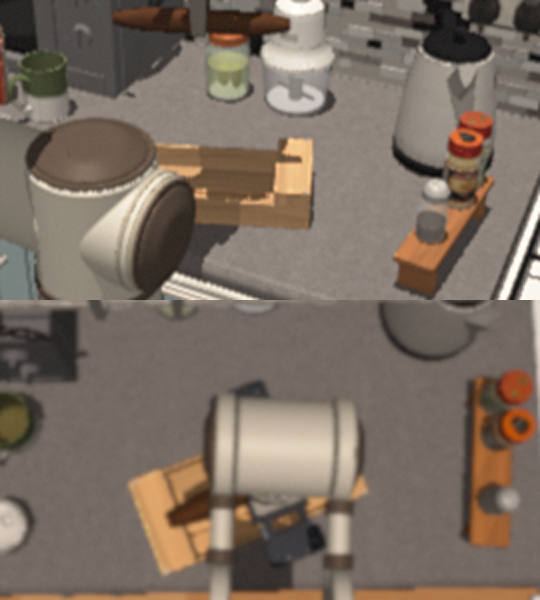

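The caddy is empty, the shaker and jars are standing, and the pin is held aloft (scene ends about (247,148) and (334,151)). A quick check that it's level:

Run:
```python
from slant import *
c=pickle.load(open("scene5.pkl","rb"))
o=-c["R"].T@c["t"];P=cad(X,0,0)
for p in((247,148.5),(334,151)):
    d=ray(c,*p,0)-o;k=((P-o)@CX)/(d@CX);print(tocad(o+k*d).round(4))
for y in(.12,-.12):print(proj(c,cad(X,y,.30)).round(1))
print(bot.current_clock(),np.abs(bot.current_joint_vel()).max())
```

```text
[-0.017   0.1158  0.2984]
[-0.017  -0.1196  0.3019]
[245.5 147.9]
[334.1 151.6]
24.1583 0.003029569118865075
```

The two ends measure z = 0.298 and 0.302, so the pin is level and well above 15 cm.

```bash
python3 -c "
from workcell import bot
print(bot.job_done())"
```

```text
the job is handed in; nothing more can be done
None
```

The salt shaker is standing upright on the free part of the spice step. The rolling pin is out of the caddy, held still and level about 30 cm above the worktop, and I've handed the job in at about 24 s on the robot clock.

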